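# Keep the crumble warm

## Robot

A 6-joint arm with a two-finger parallel gripper is mounted at the origin on the work surface. World frame = base frame: x ahead of the robot, y to its left, z up, the work surface at z = 0. Lengths are in m, angles in rad, forces in N, time in s.
With the tool pointing down it reaches from about 0.275 to 0.75 m from the base axis. Payload 10.2 kg.
Tool frame: the origin (TCP) lies midway between the tips of the shut fingers; the grasp point (between the pads) lies 19 mm behind it (env.hold_point_z is the distance from the TCP to the grasp point, in m); x points along the fingers, z is the direction in which the jaws open and shut, and the axes are right-handed (so a half turn about x gives the same grasp; the last joint's range is limited). The gripper opens to 85 mm and grips with 20 to 120 N. Pads are 22 mm wide; open, the fingers measure 114 mm over their backs; the gripper's body (76 mm by 85 mm) begins 54 mm behind the grasp point. The pads swing forward as they close: fully open they stand 13 mm farther back than shut.
Start: joints at [-1.446, 0.313, 1.498, -0, 1.331, -0.223], TCP at [0.179, -0.494, 0.208] pointing down, gripper open.
Joint ranges: [-2.94, 2.94], [-0.97, 2.17], [0.19, 2.56], [-1.23, 4.37], [0.02, 3.11], [-2.88, 2.88]. Speed limits (rad/s): [2.39, 2.39, 3.01, 3.14, 3.14, 3.14].

## Interface

Orientations are given as a unit quaternion [x, y, z, w].
In Python, from bench import env, kinematics, monitor, eyes, job gives the robot as it stands. The module is installed in compiled form; this text tells all that it offers. Calls block until the motion is done:
- env.reach(position, orientation): joint-space move of the TCP to a pose.
- env.movel(position, velocity=0.15, frame=None, guard=None): straight line of the TCP; frame=None keeps the orientation; velocity is the mean speed in m/s. With guard (N) it stops when the force on the tool has changed by that much, and returns True; else False.
- env.set_joints(angles): joint-space move.
- env.release() and env.close_gripper(effort=None): open the fingers fully, or close them until they stop; effort is the grip in N (None keeps the last).
- env.hold(seconds).
- kinematics.ik(position, orientation): joint angles nearest the present ones, or None.
- monitor.sense(): the state.
- eyes.grab_frame(name): name is "scene" or "top" or "wrist"; returns a dict with "frame" (420x560x3 uint8, red, green, blue), "mtx" (3x3 intrinsics, pixels), "k1" (the pictures are not rectified: a ray, as slopes to the right and down, at radius r is drawn at 1 + k1 r^2 times it, then the intrinsics apply), "view" (4x4, takes a point from world to camera coordinates). Camera axes: x right, y down, z forward; pixel columns grow to the right and rows downward; lengths in m; the calibration is good to about 2 mm. A picture is of the moment at which its call begins. There is no depth.
A pose or a line that the arm cannot do raises env.MotionError and nothing moves.
- job.hand_in(): hands the job in, once; it reports no verdict.
The state is a dict: "clock": time; "joints": joint angles; "qvel": joint speeds; "joint_efforts": joint torques, N m; "position": TCP position; "ee_rot": TCP orientation; "contact_force": force on the tool from outside, world axes, zero at the start; "ft_torque": the same for the moment, N m; "finger_gap": opening from 0.0 (shut) to 1.0 (fully open).
Only numpy, scipy, OpenCV 4.12 (cv2) and the standard library are available. Lean on these libraries where they do the work, as an engineer would, in place of code of your own. Each camera call takes 0.05 s, during which the arm holds its last target.

## Task

On the warming plate, turn the selector so that its pointer rests in the notch at the three-dot mark, and slide the round cake tin along the plate until it stands fully inside the big printed ring. Do not lift or tip the tin, and leave the little jar on the plate's corner where it is. Finish with the gripper clear of everything.

Things in the scene. Friction and masses are not known exactly. Their poses are not given: they have to be found in the camera images.
- warmer: Electric warming plate, fixed to the table: steel box 280 (x) x 460 (y) x 50 mm high with a flat black top. Origin: centre of its underside; x to its far long edge, y along its length, z up. A thin printed line across it at y = -98 mm parts the control end (-y) from the warm zone (+y).
- dial_axis (a point): Point on the selector's vertical axis, on the black top (z = 50 mm of the warmer; warmer x = 0, y = -165 mm).
- three_dots (a point): Centre of the three-dot mark on the black top, 55 mm from the dial axis. The five marks lie on a 55 mm circle, 36 degrees apart, clockwise seen from above: open circle (off), one, two, three, four dots; the open circle lies 72 degrees anticlockwise of the warmer's x axis, so two dots lie along +x.
- pointer_tip (a point): Outer end of the pointer bar, half-way up the bar (21 mm above the black top). The grey plastic selector is a disc of 60 mm diameter, 8 mm high, with an upright bar on it 14 mm wide that reaches from 44 mm (pointer end, with a white line on top) to 22 mm on the other side of the axis; the bar's top is 36 mm above the black top. It can be gripped across or pushed by the side of its pointer end.
- selector (a joint): Angle of the selector in rad: 0 at the open circle, growing clockwise seen from above by 0.628 a mark (three dots: 1.885, four dots: 2.513), stops 0.08 beyond the end marks. Spring notches at the five marks: about 0.12 N m (about 3 N at the pointer's end) takes it over the ridge half-way between two marks, then it snaps into the next notch by itself.
- tin_center (a point): Middle, half-way up, of the loose round aluminium cake tin filled with crumble cake: 130 mm diameter, 52 mm high (crumbs to 59 mm), straight walls, about 0.5 kg. Stands on the black top, this point 26 mm above it.
- ring_center (a point): Centre of the big thin printed ring on the black top: inner diameter 180 mm, so the 130 mm tin is fully inside when its centre is within 25 mm of this point (warmer x = 0, y = 115 mm).
- jar_center (a point): Middle, half-way up, of a small loose amber jar with a metal cap, 38 mm diameter, 60 mm high, on the far +y corner of the black top, outside the ring. To be left alone.
Things that resemble listed ones, but are neither listed nor needed, are in the scene too. Of the things that look like the part that bears tin_center, the largest one is meant.

How it is judged:
By the outcome, as a careful person would: the job done as asked, in the order asked, and still so for the second after the job is handed in, with the robot touching nothing.
It also fails if it takes over 48 s, if anything falls off the work surface, if the arm or the gripper's body presses on something with over 40 N, if the wrist force passes 120 N, or if a joint passes its speed limit or range.

## Working session

There is one attempt and no reset: what is moved stays moved. The work goes in short steps, each a Python script; the robot and the scene stay as the last script left them, time stands still between calls to the robot, and variables do not carry over. Pictures are saved under pics/ and viewed, and the job is handed in when it is done.

```bash
mkdir -p pics; ls; cat > h.py <<'E'
import numpy as np, cv2
from bench import env, kinematics, monitor, eyes, job
def grab(name,fn=None):
    d=eyes.grab_frame(name)
    if fn: cv2.imwrite('pics/'+fn,d['frame'][:,:,::-1])
    return d
def ray(d,px):
    K=np.array(d['mtx']);k=d['k1']
    p=cv2.undistortPoints(np.array([[px]],float),K,np.array([k,0,0,0,0.]))[0,0]
    V=np.array(d['view']);R=V[:3,:3];t=V[:3,3]
    return -R.T@t, R.T@np.array([p[0],p[1],1.])
def onz(d,px,z):
    o,r=ray(d,px); return o+r*(z-o[2])/r[2]
def tri(obs):
    A=np.zeros((3,3));b=np.zeros(3);L=[]
    for d,px in obs:
        o,r=ray(d,px);r=r/np.linalg.norm(r);P=np.eye(3)-np.outer(r,r);A+=P;b+=P@o;L.append((o,P))
    x=np.linalg.solve(A,b); return x,[float(np.linalg.norm(P@(x-o))) for o,P in L]
def proj(d,X):
    V=np.array(d['view']);c=V[:3,:3]@np.asarray(X)+V[:3,3];s=c[:2]/c[2]
    s=s*(1+d['k1']*(s@s));K=np.array(d['mtx']);return (K@np.array([s[0],s[1],1]))[:2]
E
python3 - <<'E'
from h import *
for n in ['scene','top','wrist']:
    d=grab(n,n+'0.png'); print(n,d['mtx'],d['k1']); V=np.array(d['view']);print(-V[:3,:3].T@V[:3,3],V[2,:3])
s=monitor.sense();print(s)
E
```

```text
pics
scene [[416.02452065   0.         276.65130752]
 [  0.         416.02452065 207.01931796]
 [  0.           0.           1.        ]] -0.05369780471914832
[ 1.10292902 -0.14803679  0.79093542] [-0.62807218  0.14726459 -0.76409323]
top [[503.28202012   0.         279.38472885]
 [  0.         503.28202012 207.22651387]
 [  0.           0.           1.        ]] -0.010016688295272474
[0.43996292 0.01411861 1.22964427] [ 0.07221466 -0.01792993 -0.99722794]
wrist [[304.38580311   0.         282.68930861]
 [  0.         304.38580311 207.43781135]
 [  0.           0.           1.        ]] 0.0016877216782648522
[ 0.24797967 -0.47035491  0.37218471] [-0.26880252 -0.09707107 -0.9582914 ]
{'clock': 0.15, 'joints': array([-1.44640982e+00,  3.13318561e-01,  1.49824596e+00, -2.31353123e-05,
        1.33101391e+00, -2.23433679e-01]), 'qvel': array([ 1.02865167e-03, -2.93561957e-03, -2.06621231e-03, -1.68353479e-05,
       -1.09505520e-03,  7.40506432e-04]), 'joint_efforts': array([ 1.50077311e-03, -4.12368572e+01, -2.59797263e+01, -1.84913897e-04,
        3.23515073e-03, -3.72461716e-05]), 'position': array([ 0.1788844, -0.4933551,  0.2078743]), 'ee_rot': array([ 0.40619184,  0.57921612, -0.40568582,  0.57873646]), 'contact_force': array([ 0.0473734 , -0.44267732, -0.60557177]), 'ft_torque': array([-0.05044552, -0.0313468 ,  0.03822995]), 'finger_gap': 1.0006147188469372}
```

View pics/scene0.png

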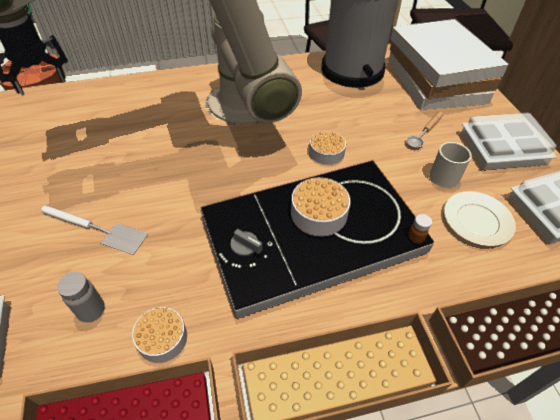

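View pics/top0.png

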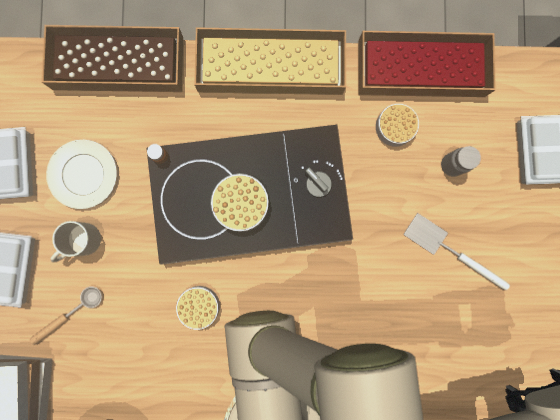

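View pics/wrist0.png

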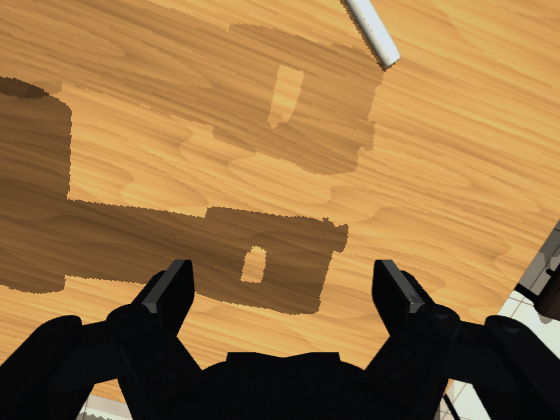

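The pictures show one large tin on the plate (top 240,202; scene 321,206). Two smaller look-alikes stand on the table (top 197,308 and 399,123). The ring is at top (200,199), the dial at (319,183) and the jar at (155,153). I'll enlarge the plate to confirm.

```bash
python3 - <<'E'
import cv2
t=cv2.imread('pics/top0.png');s=cv2.imread('pics/scene0.png')
cv2.imwrite('pics/c_top.png',cv2.resize(t[115:275,140:360],None,fx=3.6,fy=3.6,interpolation=cv2.INTER_CUBIC))
cv2.imwrite('pics/c_scene.png',cv2.resize(s[155:315,195:440],None,fx=3.2,fy=3.2,interpolation=cv2.INTER_CUBIC))
E
```

```text
(no output)
```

View pics/c_top.png

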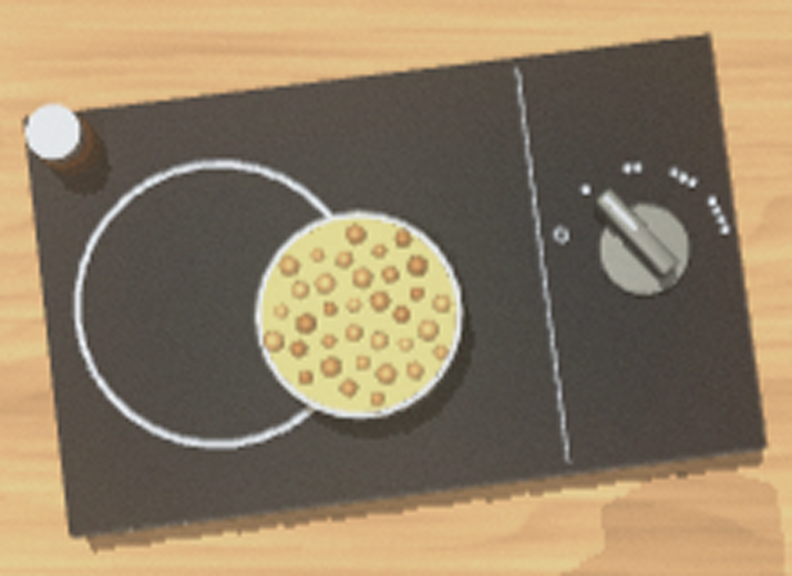

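View pics/c_scene.png

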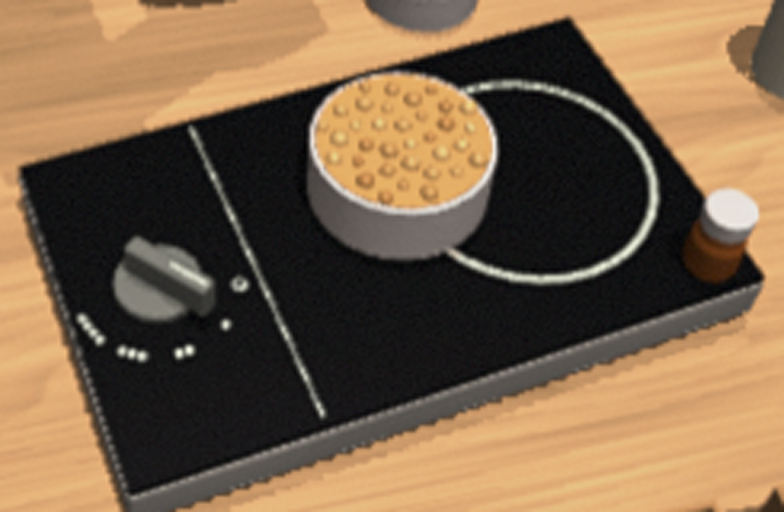

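```bash
cat > meas.py <<'E'
from h import *
def warmer():
    t=grab('top');s=grab('scene')
    tc=[(.0+x/3.6-.36+140,y/3.6-.36+115) for x,y in [(23,118),(710,35),(766,447),(70,535)]]
    sc=[(x/3.2-.34+195,y/3.2-.34+155) for x,y in [(763,280),(130,498),(22,172),(570,20)]]
    return t,s,tc,sc
E
python3 - <<'E'
from meas import *
import json
t,s,tc,sc=warmer()
P=[]
for a,b in zip(tc,sc):
    X,e=tri([(t,a),(s,b)]);P.append(X);print(X.round(4),np.round(e,4), onz(t,a,.05).round(4),onz(s,b,.05).round(4))
P=np.array(P)
print([np.linalg.norm(P[i]-P[(i+1)%4]).round(4) for i in range(4)], P[:,2].mean())
# corners: A(+x,+y) B(+x,-y) C(-x,-y) D(-x,+y)
m=np.array([[.14,.23],[.14,-.23],[-.14,-.23],[-.14,.23]])
def fit(Q):
    c=Q[:,:2].mean(0);d=Q[:,:2]-c
    th=np.arctan2((m[:,0]*d[:,1]-m[:,1]*d[:,0]).sum(),(m*d).sum()); return c,th
for Q in [P,np.array([onz(t,a,.05) for a in tc]),np.array([onz(s,a,.05) for a in sc])]:
    c,th=fit(Q);print('c',c.round(4),'th',th, 'th deg',np.degrees(th))
    R=np.array([[np.cos(th),-np.sin(th)],[np.sin(th),np.cos(th)]])
    print(' res',np.abs((m@R.T+c)-Q[:,:2]).max().round(4),'dial',(c+R@[0,-.165]).round(4),'ring',(c+R@[0,.115]).round(4),'3dots',(c+R@[.055*np.cos(-np.pi/5),-.165+.055*np.sin(-np.pi/5)]).round(4))
# tin rim/content mask
for n,d,box in [('top',t,(200,160,280,245)),('scene',s,(285,172,355,235))]:
    im=d['frame'];hsv=cv2.cvtColor(im,cv2.COLOR_RGB2HSV)
    M=np.zeros(im.shape[:2],np.uint8);x0,y0,x1,y1=box
    sub=hsv[y0:y1,x0:x1];M[y0:y1,x0:x1]=((sub[...,1]>70)&(sub[...,2]>110)&(sub[...,0]<40)).astype(np.uint8)*255
    M=cv2.morphologyEx(M,cv2.MORPH_CLOSE,np.ones((5,5)))
    cs,_=cv2.findContours(M,cv2.RETR_EXTERNAL,cv2.CHAIN_APPROX_NONE);c=max(cs,key=cv2.contourArea)
    e=cv2.fitEllipse(cv2.convexHull(c));print(n,e)
    if n=='top':et=e
    else:es=e
X,e=tri([(t,et[0]),(s,es[0])]);print('crumb center',X,e, onz(t,et[0],.102),onz(s,es[0],.102))
# selector edges: pointer in top crop
f=lambda x,y:(x/3.6-.36+140,y/3.6-.36+115)
g=lambda x,y:(x/3.2-.34+195,y/3.2-.34+155)
X,e=tri([(t,f(607,198)),(s,g(208,288))]);print('pointer end top',X,e)
X,e=tri([(t,f(683,178)),(s,g(132,353))]);print('three dots',X,e)
X,e=tri([(t,f(54,132)),(s,g(731,208))]);print('jar cap',X,e)
E
```

```text
[0.6643 0.3105 0.0459] [0.0003 0.0003] [0.6633 0.3092 0.05  ] [0.6667 0.3083 0.05  ]
[ 0.7271 -0.142   0.0423] [0.0012 0.0012] [ 0.7251 -0.1422  0.05  ] [ 0.7313 -0.141   0.05  ]
[ 0.4534 -0.1787  0.0425] [0.0018 0.0018] [ 0.4531 -0.1793  0.05  ] [ 0.4603 -0.1767  0.05  ]
[0.392  0.2729 0.0467] [0.0011 0.0011] [0.3917 0.2711 0.05  ] [0.3953 0.2721 0.05  ]
[np.float64(0.4569), np.float64(0.2762), np.float64(0.4557), np.float64(0.2749)] 0.04435380708134326
c [0.5592 0.0657] th 0.13626528576354185 th deg 7.80742576839505
 res 0.0027 dial [ 0.5816 -0.0978] ring [0.5436 0.1796] 3dots [ 0.6301 -0.1238]
c [0.5583 0.0647] th 0.13613995592140804 th deg 7.800244897393741
 res 0.0033 dial [ 0.5807 -0.0988] ring [0.5427 0.1787] 3dots [ 0.6292 -0.1247]
c [0.5634 0.0657] th 0.14019693361266267 th deg 8.03269259668136
 res 0.0049 dial [ 0.5865 -0.0977] ring [0.5473 0.1796] 3dots [ 0.635  -0.1235]
top ((239.166748046875, 201.9175262451172), (52.75551986694336, 53.44209671020508), 90.93983459472656)
scene ((315.6297302246094, 191.9221954345703), (48.704097747802734, 69.19371032714844), 123.52745819091797)
crumb center [0.52959369 0.07833202 0.12096766] [0.0049449003188059785, 0.0049449003188060696] [0.53253808 0.08427596 0.102     ] [0.51232748 0.07973006 0.102     ]
pointer end top [ 0.61110881 -0.07019521  0.08119698] [0.001998744178512894, 0.0019987441785129694]
three dots [ 0.62944264 -0.12389254  0.0495162 ] [0.0006828032154491996, 0.0006828032154492162]
jar cap [0.64385485 0.27566689 0.11032722] [0.001083733990105324, 0.0010837339901055365]
```

```bash
cat >> h.py <<'E'
from scipy.spatial.transform import Rotation as Rn
def down(a):
    x=np.array([0,0,-1.]);z=np.array([np.cos(a),np.sin(a),0]);y=np.cross(z,x)
    return Rn.from_matrix(np.stack([x,y,z],1)).as_quat()
E
python3 - <<'E'
from h import *
t=grab('top');s=grab('scene')
f=lambda x,y:(x/3.6-.36+140,y/3.6-.36+115)
g=lambda x,y:(x/3.2-.34+195,y/3.2-.34+155)
X,e=tri([(t,f(359.5,314.5)),(s,g(404,142))]);print('tin rim',X,e,onz(t,f(359.5,314.5),.102),onz(s,g(404,142),.102))
print('start tool z',Rn.from_quat(monitor.sense()['ee_rot']).as_matrix())
for a in (133.8,-46.2,61.8,-118.2):
    q=kinematics.ik([.581,-.098,.2],down(np.radians(a)));print(a,None if q is None else np.round(q,3))
for ang in (72-7.8,): pass
for p in ([.581,-.098,.063],[.5,.0,.06],[.545,.12,.06]):
    for a in (-10,170):print(p,a,kinematics.ik(p,down(np.radians(a))))
E
```

```text
tin rim [0.53292182 0.08483591 0.09953423] [0.001211714351196567, 0.0012117143511964899] [0.53235852 0.08352317 0.102     ] [0.53522435 0.08518983 0.102     ]
start tool z [[-3.01286399e-05  9.40112306e-01  3.40864857e-01]
 [ 2.40436914e-04  3.40864854e-01 -9.40112277e-01]
 [-9.99999971e-01  5.36321900e-05 -2.36307496e-04]]
133.8 [-0.366  0.461  1.306 -0.     1.374 -2.701]
-46.2 [-0.366  0.461  1.306 -0.     1.374  0.441]
61.8 [-0.366  0.461  1.306  0.     1.374 -1.444]
-118.2 [-0.366  0.461  1.306 -0.     1.374  1.697]
[0.581, -0.098, 0.063] -10 [-3.65790409e-01  5.96075651e-01  1.46991898e+00 -4.44089210e-16
  1.07559802e+00 -1.91257484e-01]
[0.581, -0.098, 0.063] 170 None
[0.5, 0.0, 0.06] -10 [-2.34750155e-01  4.33236435e-01  1.75307512e+00 -4.44089210e-16
  9.55281101e-01 -6.02172294e-02]
[0.5, 0.0, 0.06] 170 None
[0.545, 0.12, 0.06] -10 [ 6.78397620e-03  5.40866926e-01  1.57440218e+00 -4.44089210e-16
  1.02632354e+00  1.81316901e-01]
[0.545, 0.12, 0.06] 170 None
```

The tin's rim triangulates at z ≈ 0.100 against 0.102 expected, and three_dots at z ≈ 0.0495, so both fit. Next I'll hover over the dial and check with the wrist camera.

```bash
python3 - <<'E'
from h import *
env.reach([.581,-.098,.20],down(np.radians(-46.2)))
d=grab('wrist','w1.png')
for n,X in [('dial z50',[.5816,-.0978,.05]),('3dots',[.6301,-.1238,.05]),('tcp',[.581,-.098,.063])]: print(n,proj(d,X))
print(monitor.sense()['clock'],monitor.sense()['position'])
import pickle;pickle.dump(d,open('w1.pkl','wb'))
E
```

```text
dial z50 [280.6638739  186.40269332]
3dots [330.9286366  170.35457138]
tcp [280.33185754 189.77260196]
2.4333 [ 0.58081917 -0.09891508  0.20000728]
```

View pics/w1.png

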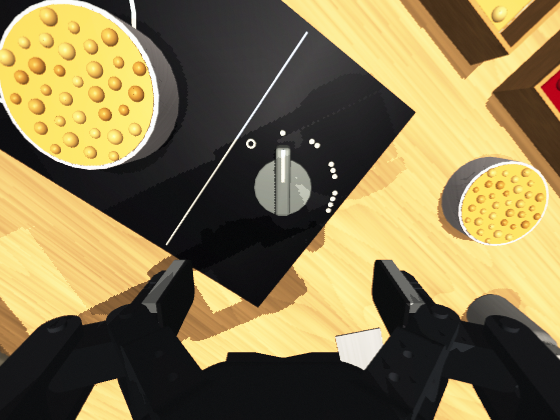

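The wrist view shows the disc centre at about (282.5,187), the pointer upright towards the one-dot mark (283,133), and the three-dot mark at (333,170). My plate fit projects about 2 px to the left of these, so I'll take the dial axis from this view.

```bash
python3 - <<'E'
from h import *
import pickle;d=pickle.load(open('w1.pkl','rb'))
im=d['frame'];g=im[120:260,200:380].astype(int)
m=((g.min(2)>70)&(g.max(2)-g.min(2)<40)).astype(np.uint8)*255
n,l,st,c=cv2.connectedComponentsWithStats(m)
for i in range(1,n):
    if st[i,4]>8: print(st[i],c[i]+[200,120])
print(onz(d,(282.5,187),.058),onz(d,(333,170.5),.05),onz(d,(283,133),.05))
t=grab('top')
cv2.imwrite('pics/c_w1.png',cv2.resize(im[120:230,220:350],None,fx=5,fy=5,interpolation=cv2.INTER_CUBIC)[:,:,::-1])
E
```

```text
[  0   0  51  75 239] [225.38912134 154.38912134]
[80 10  6  6 32] [282.5 132.5]
[46 18 11 11 72] [250.63888889 143.33333333]
[109  18  12  11  63] [314.22222222 143.12698413]
[  54   27   57   69 2645] [282.54782609 184.54744802]
[128  41   8  12  57] [331.50877193 166.59649123]
[132  54   6   5  27] [334.40740741 176.07407407]
[128  70  10  17  75] [332.29333333 198.2       ]
[126  88   5   5  21] [328. 210.]
[ 0.5837852 -0.0983869  0.058    ] [ 0.63148464 -0.12546765  0.05      ] [ 0.62291843 -0.06164146  0.05      ]
```

View pics/c_w1.png

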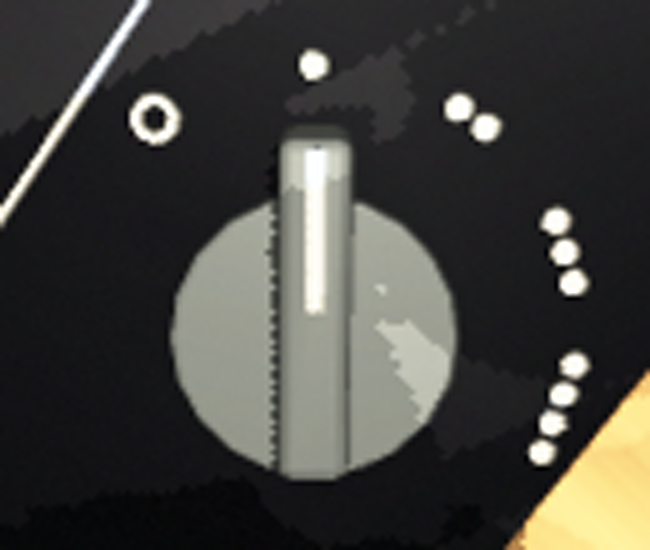

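```bash
python3 - <<'E'
from h import *
env.movel([.583,-.0982,.12],velocity=.1)
hit=env.movel([.583,-.0982,.065],velocity=.06,guard=8)
s=monitor.sense();print(hit,s['position'],s['contact_force'])
if not hit:
    env.close_gripper(25)
    s=monitor.sense();print('gap',s['finger_gap']*85,s['contact_force'],s['ft_torque'],s['clock'])
    d=grab('wrist','w2.png')
E
```

```text
False [ 0.58326902 -0.09829325  0.06543255] [-0.37348631 -0.77048771 -0.6619513 ]
gap 0.009097246556318066 [-0.36923117 -0.3226134  -0.29848846] [ 0.03163093 -0.03446193  0.02384178] 5.2667
```

View pics/w2.png

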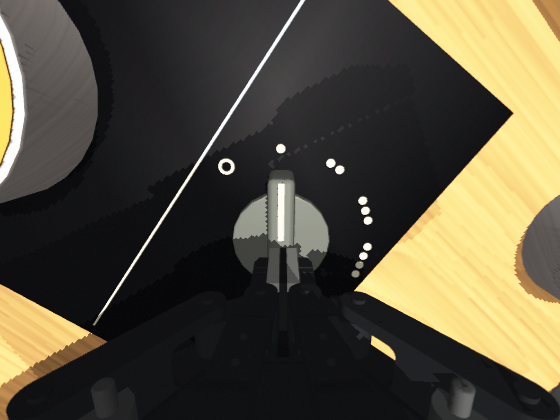

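```bash
python3 - <<'E'
from h import *
s=monitor.sense();print(s['position'],s['finger_gap'],s['clock'],s['joints'])
d=grab('wrist');
u=np.array([np.cos(np.radians(43.8)),np.sin(np.radians(43.8))]);c=np.array([.583,-.0983])
for n,X in [('tcp',s['position']),('dial50',[*c,.05]),('tip top',[*(c+.044*u),.086]),('tail top',[*(c-.022*u),.086]),('3d',[.6315,-.1255,.05])]: print(n,proj(d,X))
im=d['frame'];cv2.imwrite('pics/c_w2.png',cv2.resize(im[140:320,190:390],None,fx=3.3,fy=3.3,interpolation=cv2.INTER_CUBIC)[:,:,::-1])
d=grab('scene');im=d['frame'];cv2.imwrite('pics/c_s2.png',cv2.resize(im[180:310,180:330],None,fx=4,fy=4,interpolation=cv2.INTER_CUBIC)[:,:,::-1])
E
```

```text
[ 0.58300306 -0.09818724  0.06497996] -4.232328728637591e-05 5.3167 [-3.64865345e-01  5.97443270e-01  1.46157146e+00  2.21459611e-05
  1.08258168e+00  4.41478150e-01]
tcp [279.7650116  245.06261527]
dial50 [280.08415995 235.59175342]
tip top [279.35492864 178.05047285]
tail top [279.68972573 298.57440522]
3d [366.20136444 211.17928608]
```

View pics/c_w2.png

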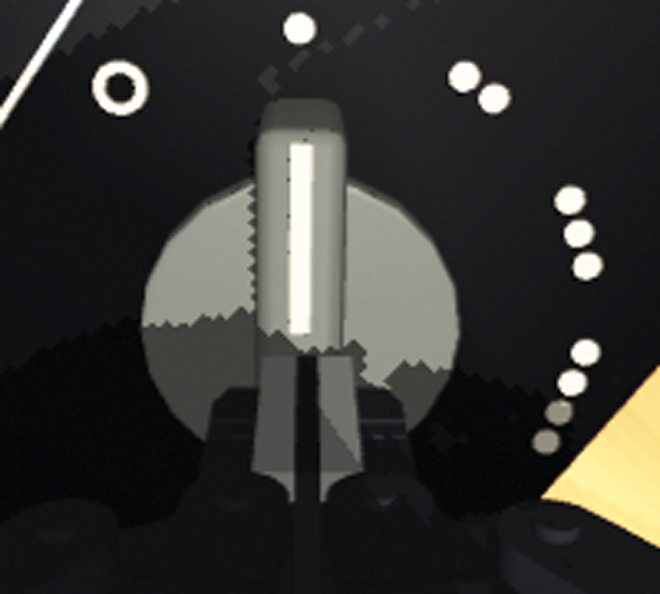

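View pics/c_s2.png

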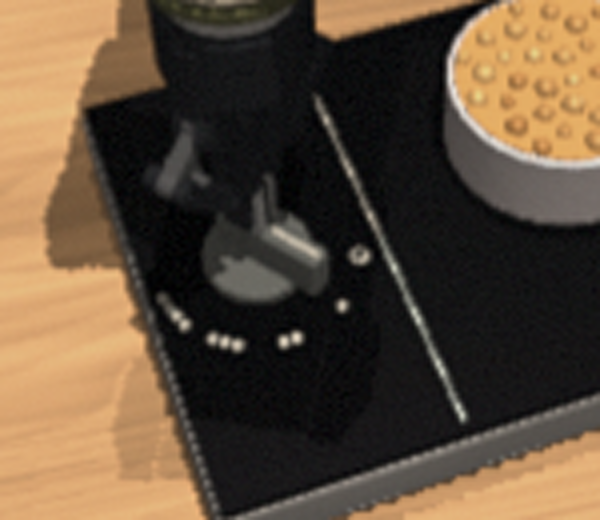

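```bash
python3 - <<'E'
from h import *
d=grab('scene');t=grab('top')
c=np.array([.583,-.0983]);u=np.array([np.cos(np.radians(43.8)),np.sin(np.radians(43.8))])
for n,X in [('tcp',[*c,.065]),('bar top axis',[*c,.086]),('tip top',[*(c+.044*u),.086]),('tail top',[*(c-.022*u),.086]),('z.10',[*c,.1])]:
    p=proj(d,X);print(n,p,(p-[180,180])*4)
im=d['frame'];cv2.imwrite('pics/c_s3.png',cv2.resize(im[210:270,215:285],None,fx=10,fy=10,interpolation=cv2.INTER_CUBIC)[:,:,::-1])
E
```

```text
tcp [243.44396641 240.77861645] [253.77586564 243.11446579]
bar top axis [242.89300826 234.94761163] [251.57203305 219.79044653]
tip top [260.09597158 244.5128967 ] [320.38388631 258.05158682]
tail top [234.52275021 230.28946469] [218.09100084 201.15785875]
z.10 [242.51466362 230.93867014] [250.05865446 203.75468056]
```

View pics/c_s3.png

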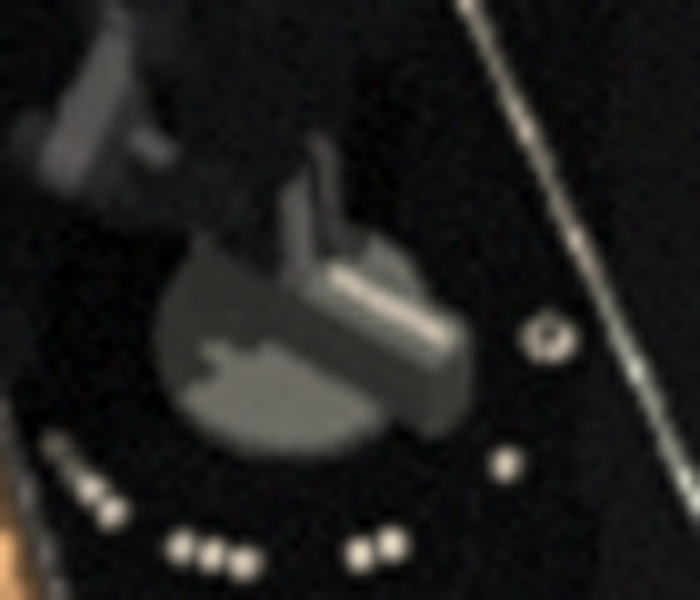

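The gripper reports fully shut with no force, though the fingers appear to meet the bar at the axis. So there's no real grip there. I'll reopen and grip across the pointer end, where the text says it can be gripped.

```bash
python3 - <<'E'
from h import *
env.release()
s=monitor.sense();print(s['finger_gap'],s['contact_force'],s['clock'])
u=np.array([np.cos(np.radians(43.8)),np.sin(np.radians(43.8))]);c=np.array([.583,-.0983])
p=c+.032*u
hit=env.movel([*p,.065],velocity=.08,guard=8);print(hit)
d=grab('wrist','w3.png')
env.close_gripper(25)
s=monitor.sense();print('gap',s['finger_gap']*85,s['contact_force'],s['ft_torque'],s['clock'],s['position'])
d=grab('wrist','w4.png')
E
```

```text
1.002616508804565 [-1.19411774  0.51486248  0.13048292] 6.3
False
gap 0.46387841908938765 [-0.29506294  0.32550495 -0.22401535] [-0.00155767  0.01516846  0.01248037] 7.6667 [ 0.60610124 -0.07614259  0.064997  ]
```

View pics/w3.png

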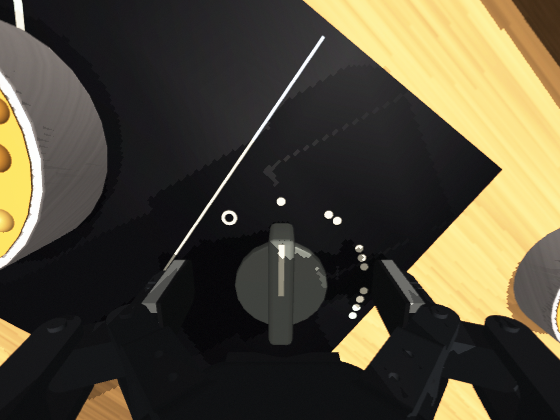

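View pics/w4.png

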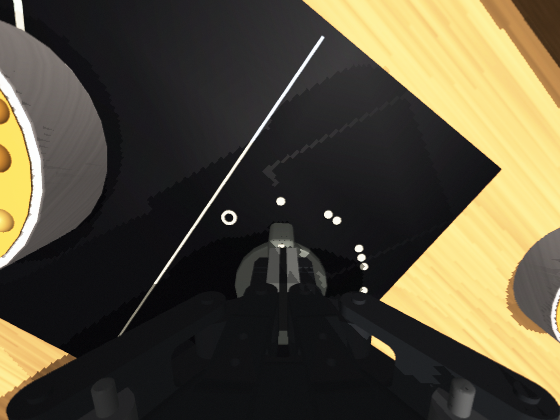

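```bash
python3 - <<'E'
from h import *
import pickle;d=pickle.load(open('w1.pkl','rb'))
P=np.array([.58082,-.09892,.2]);R=Rn.from_quat(down(np.radians(-46.2))).as_matrix()
print(env.hold_point_z)
for b in (0,.013,.032):
  for y in (-.011,.011):
    print(b,y,[proj(d,P+R@np.array([-b,y,z])).round(0).tolist() for z in (-.0425,0,.0425)])
env.movel([.583,-.0983,.14],velocity=.15)
s=monitor.sense();print(s['position'],s['clock'],s['finger_gap'])
sc=grab('scene');im=sc['frame'];cv2.imwrite('pics/c_s4.png',cv2.resize(im[180:270,200:320],None,fx=6,fy=6,interpolation=cv2.INTER_CUBIC)[:,:,::-1])
print('tcp scene',proj(sc,s['position']),(proj(sc,s['position'])-[200,180])*6, (proj(sc,s['position']+[0,0,.019])-[200,180])*6)
w=grab('wrist','w5.png');print('tcp wrist',proj(w,s['position']))
E
```

```text
0.0187
0 -0.011 [[208.0, 262.0], [280.0, 262.0], [351.0, 262.0]]
0 0.011 [[206.0, 228.0], [280.0, 227.0], [354.0, 227.0]]
0.013 -0.011 [[203.0, 273.0], [280.0, 273.0], [356.0, 273.0]]
0.013 0.011 [[200.0, 236.0], [280.0, 236.0], [359.0, 236.0]]
0.032 -0.011 [[193.0, 292.0], [279.0, 292.0], [365.0, 292.0]]
0.032 0.011 [[190.0, 251.0], [279.0, 251.0], [369.0, 251.0]]
[ 0.58271459 -0.09805522  0.13922006] 8.4083 -0.00049509933135863
tcp scene [241.50154995 219.02582986] [249.00929969 234.15497914] [245.62552688 198.02948671]
tcp wrist [280.03927441 245.41908607]
```

View pics/c_s4.png

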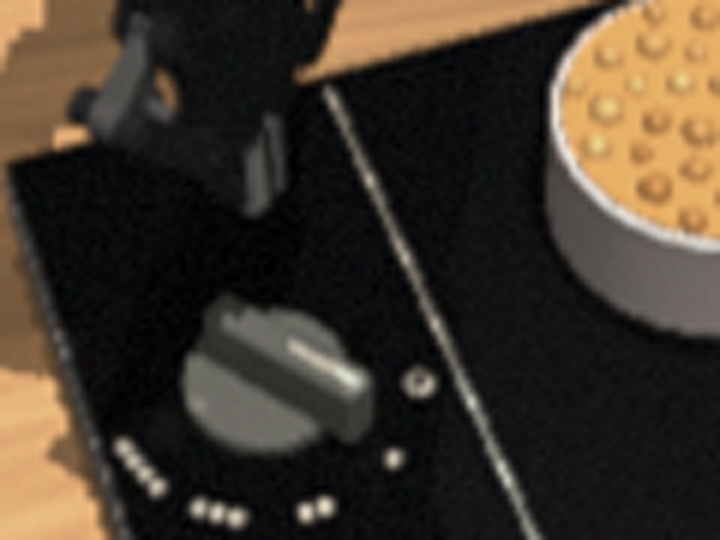

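View pics/w5.png

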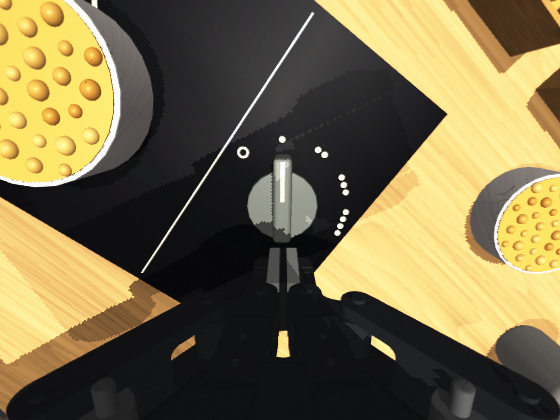

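The finger tip shows about 10 mm higher than the reported TCP in the scene view. I'll measure the bar's top and the plate heights properly across wrist and scene views before gripping again.

```bash
python3 - <<'E'
from h import *
import pickle
sc=grab('scene');w=grab('wrist');w1=pickle.load(open('w1.pkl','rb'))
def white(d,box,th):
    x0,y0,x1,y1=box;g=d['frame'][y0:y1,x0:x1].min(2);m=(g>th).astype(np.uint8)
    n,l,st,c=cv2.connectedComponentsWithStats(m)
    return [(st[i].tolist(),(c[i]+[x0,y0]).round(1).tolist()) for i in range(1,n) if st[i,4]>5]
print('w',white(w,(225,130,355,245),190));print('w1',white(w1,(240,120,345,220),190));print('sc',white(sc,(215,225,275,275),130))
for n,d,b,k in [('w',w,(230,130,360,250),5),('w1',w1,(235,125,345,225),6),('sc',sc,(218,220,278,275),10)]:
    x0,y0,x1,y1=b;cv2.imwrite(f'pics/b_{n}.png',cv2.resize(d['frame'][y0:y1,x0:x1],None,fx=k,fy=k,interpolation=cv2.INTER_CUBIC)[:,:,::-1])
pickle.dump((w,sc),open('w5.pkl','wb'))
E
```

```text
w [([0, 0, 12, 17, 37], [230.0, 137.9]), ([54, 6, 6, 7, 31], [281.7, 139.1]), ([12, 17, 12, 11, 67], [242.5, 151.9]), ([90, 17, 6, 6, 31], [317.5, 149.6]), ([96, 22, 7, 6, 31], [324.1, 154.4]), ([53, 31, 10, 41, 216], [282.1, 179.7]), ([114, 45, 5, 6, 25], [341.1, 177.2]), ([116, 52, 5, 6, 25], [343.0, 184.6]), ([118, 60, 5, 5, 22], [345.1, 191.9]), ([118, 80, 5, 5, 22], [345.1, 211.9]), ([115, 87, 6, 5, 23], [342.2, 218.9]), ([112, 94, 6, 5, 22], [339.5, 225.7]), ([110, 101, 5, 5, 19], [336.8, 232.6])]
w1 [([0, 0, 9, 14, 23], [243.7, 126.6]), ([40, 11, 5, 5, 20], [282.2, 132.8]), ([6, 19, 9, 10, 42], [250.3, 143.4]), ([69, 19, 5, 5, 19], [311.2, 141.2]), ([75, 23, 5, 5, 19], [316.7, 145.1]), ([39, 30, 9, 33, 151], [282.7, 163.8]), ([89, 42, 4, 5, 17], [330.6, 163.9]), ([90, 48, 5, 5, 17], [332.4, 170.0]), ([92, 54, 5, 5, 19], [334.2, 176.2]), ([93, 71, 4, 4, 13], [334.4, 192.6]), ([90, 77, 5, 4, 16], [332.0, 198.5]), ([88, 83, 5, 4, 14], [329.8, 204.4]), ([86, 88, 4, 5, 14], [327.6, 210.0])]
sc [([33, 12, 12, 8, 31], [253.9, 240.4]), ([5, 29, 7, 8, 15], [222.9, 257.5])]
```

View pics/b_w.png

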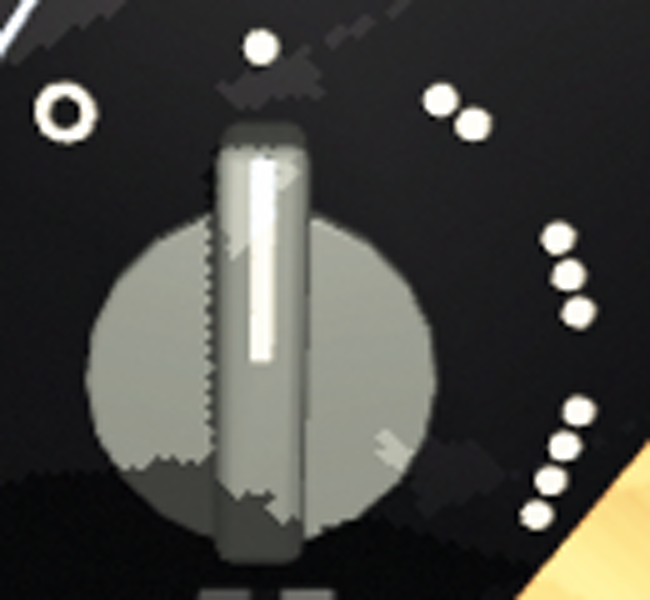

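View pics/b_sc.png

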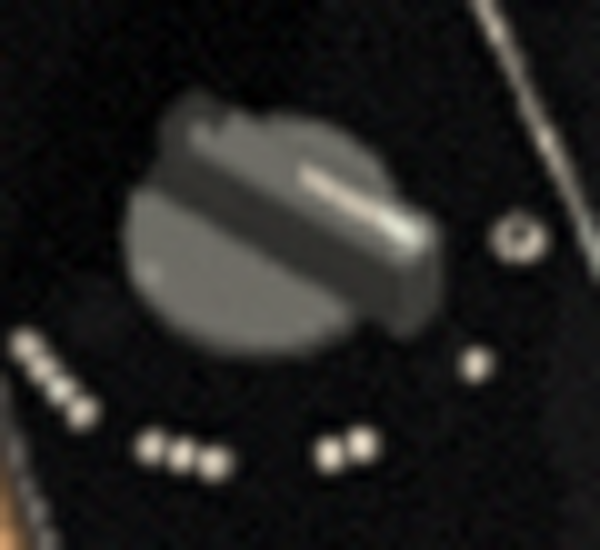

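```bash
python3 - <<'E'
from h import *
import pickle
w,sc=pickle.load(open('w5.pkl','rb'));w1=pickle.load(open('w1.pkl','rb'))
for n,a,b,c in [('one',(281.7,139.1),(265.05,255.85),(282.2,132.8)),('three',(343,184.6),(235.75,265.05),(332.4,170)),('off',(242.5,151.9),(269.35,243.25),(250.3,143.4)),('lineIn',(282,202.3),(247.85,236.75),(282.5,183)),('lineMid',(282.1,179.7),(253.9,240.4),(282.7,163.8))]:
    for nm,o in [('w5+sc',[(w,a),(sc,b)]),('w1+w5',[(w,a),(w1,c)]),('all',[(w,a),(sc,b),(w1,c)])]:
        X,e=tri(o);print(n,nm,X.round(4),np.round(e,4))
    print('  z50',onz(w,a,.05).round(4),onz(w1,c,.05).round(4))
E
```

```text
one w5+sc [ 0.6228 -0.0601  0.0534] [0.0005 0.0005]
one w1+w5 [ 0.6223 -0.061   0.0459] [0. 0.]
one all [ 0.6228 -0.0604  0.0533] [0.0003 0.0008 0.0005]
  z50 [ 0.6225 -0.0608  0.05  ] [ 0.6225 -0.0609  0.05  ]
three w5+sc [ 0.6314 -0.1237  0.0522] [0.0001 0.0001]
three w1+w5 [ 0.6313 -0.1251  0.0479] [0.0001 0.0001]
three all [ 0.6314 -0.1238  0.0523] [0.0001 0.0002 0.0002]
  z50 [ 0.6313 -0.1245  0.05  ] [ 0.6314 -0.1246  0.05  ]
off w5+sc [ 0.5935 -0.0444  0.0539] [0.0004 0.0004]
off w1+w5 [ 0.5921 -0.0447  0.0464] [0.0001 0.0001]
off all [ 0.5933 -0.0445  0.0536] [0.0002 0.0005 0.0004]
  z50 [ 0.5927 -0.0447  0.05  ] [ 0.5926 -0.0448  0.05  ]
lineIn w5+sc [ 0.5927 -0.0897  0.0903] [0.0005 0.0005]
lineIn w1+w5 [ 0.5899 -0.0925  0.0782] [0. 0.]
lineIn all [ 0.5922 -0.0901  0.0899] [0.0002 0.0009 0.0008]
  z50 [ 0.5842 -0.0979  0.05  ] [ 0.5856 -0.0967  0.05  ]
lineMid w5+sc [ 0.6044 -0.0788  0.0897] [0. 0.]
lineMid w1+w5 [ 0.6049 -0.0783  0.0929] [0. 0.]
lineMid all [ 0.6045 -0.0787  0.0899] [0.0001 0.     0.0001]
  z50 [ 0.5985 -0.0843  0.05  ] [ 0.6003 -0.0828  0.05  ]
```

Measured heights agree with the text: plate about 50 mm, bar top about 86–90 mm. So the fingers probably end higher than the reported TCP and shut above the bar. A gentle guarded touch on the bar's top with the shut fingers will settle it.

```bash
python3 - <<'E'
from h import *
env.movel([.583,-.0985,.095],velocity=.15)
hit=env.movel([.583,-.0985,.058],velocity=.02,guard=4)
s=monitor.sense();print(hit,s['position'],s['contact_force'],s['clock'],s['finger_gap'])
E
```

```text
True [ 0.58311238 -0.09853811  0.06304928] [-0.47692304  0.25956785  5.82319982] 10.4917 -0.0006191838716733833
```

```bash
python3 - <<'E'
from h import *
env.movel([.583,-.0985,.08],velocity=.15)
env.movel([.510,-.1085,.075],velocity=.2)
env.movel([.510,-.1085,.055],velocity=.1,guard=6)
hit=env.movel([.510,-.1085,.02],velocity=.025,guard=4)
s=monitor.sense();print(hit,s['position'],s['contact_force'],s['clock'])
d=grab('wrist','w6.png')
env.movel([.510,-.1085,.10],velocity=.2)
E
```

```text
True [ 0.50994834 -0.10848577  0.02704529] [-1.58110522  0.13427779  6.39381076] 12.6583
```

View pics/w6.png

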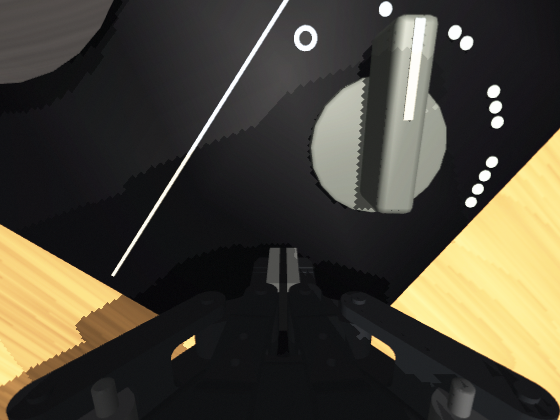

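The shut fingers touched the plate at TCP z = 0.027 and the bar's top at 0.063. Both say the real finger tips are 23 mm above the reported TCP, so I'll correct for that and grip again over the axis.

```bash
python3 - <<'E'
from h import *
env.movel([.583,-.0985,.10],velocity=.2)
env.release()
hit=env.movel([.583,-.0985,.044],velocity=.1,guard=6)
print(hit)
if not hit:
    env.close_gripper(25)
    s=monitor.sense();print('gap',s['finger_gap']*85,s['contact_force'],s['ft_torque'],s['clock'],s['position'])
    grab('wrist','w7.png')
E
```

```text
False
gap 13.498764293869055 [-6.96974092  4.39167024  7.52830643] [ 0.67258895  1.09749542 -0.02941556] 15.8833 [ 0.58194999 -0.09750223  0.0442699 ]
```

View pics/w7.png

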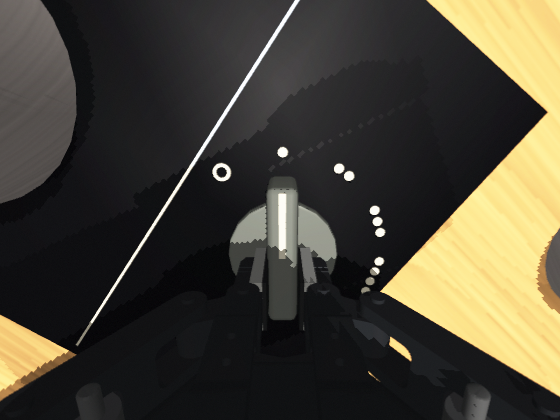

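The bar is now gripped, with a gap of 13.5 mm for the 14 mm bar. Now I'll turn it 72° clockwise.

```bash
python3 - <<'E'
from h import *
env.movel([.5818,-.0973,.044],velocity=.03)
s=monitor.sense();print(s['contact_force'].round(1),s['position'])
q=kinematics.ik([.5818,-.0973,.044],down(np.radians(-118.2)));print(q-s['joints'])
for k in (.5,1.):
    env.set_joints(s['joints']+k*(q-s['joints']))
    r=monitor.sense();print(r['contact_force'].round(1),r['ft_torque'].round(2),r['finger_gap']*85,r['clock'])
env.release()
r=monitor.sense();print(r['contact_force'].round(1),r['clock'],r['position'])
grab('wrist','w8.png')
env.movel([.5818,-.0973,.12],velocity=.2)
grab('wrist','w9.png')
E
```

```text
[-1.3  0.2  4.3] [ 0.58194304 -0.09745609  0.04432808]
[ 1.25793283e-04 -9.72034411e-04  2.75781269e-03  9.21791727e-05
 -3.91373296e-03  1.25675561e+00]
[-3.1  2.6  4.3] [ 0.13  0.44 -0.03] 12.945541471489351 16.8333
[-2.6  2.5  6. ] [ 0.32  0.43 -0.03] 13.540975066750711 17.4833
[ 1.  -0.1 -1.4] 18.175 [ 0.58180436 -0.09732495  0.04400886]
```

View pics/w9.png

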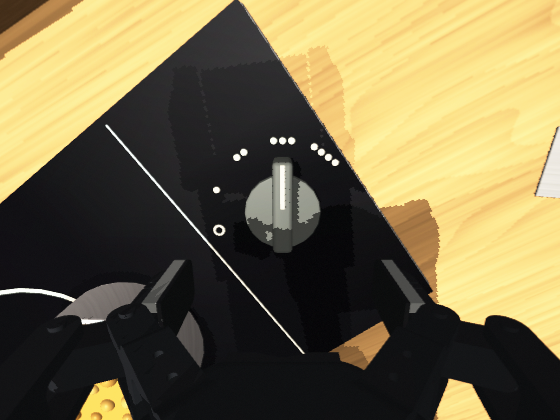

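The selector's white line (283,160–208) now points straight at the middle of the three dots (283,141). Next is the tin: I'll push it with the open fingers, both touching the wall so it stays centred, in two stages with a look between.

```bash
cat > push.py <<'E'
from h import *
T=np.array([.533,.0845]);G=np.array([.5443,.1796]);u=(G-T)/np.linalg.norm(G-T)
Q=down(np.arctan2(u[1],u[0])-np.pi/2)
E
python3 - <<'E'
from push import *
st=T-.11*u
print(st,u)
env.reach([*st,.12],Q)
h=env.movel([*st,.046],velocity=.12,guard=6);print(h)
s=monitor.sense();print(s['position'],s['contact_force'].round(1),s['clock'])
e=G-.060*u-.03*u
h=env.movel([*e,.046],velocity=.07,guard=10)
s=monitor.sense();print(h,e,s['position'],s['contact_force'].round(1),s['clock'])
grab('wrist','w10.png');grab('scene','s10.png');grab('top','t10.png')
E
```

```text
[ 0.52002085 -0.0247316 ] [0.11799226 0.99301451]
False
[ 0.52045184 -0.02486381  0.04658919] [ 0.5 -0.2  0.1] 21.2
False [0.5336807  0.09022869] [0.53366895 0.09018931 0.04599947] [ 0.1 -0.  -0.2] 23.0
```

View pics/w10.png

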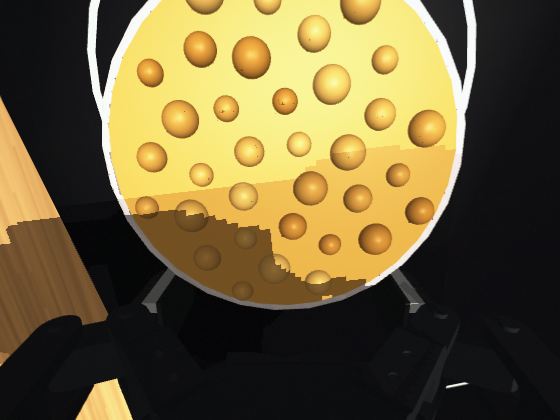

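View pics/s10.png

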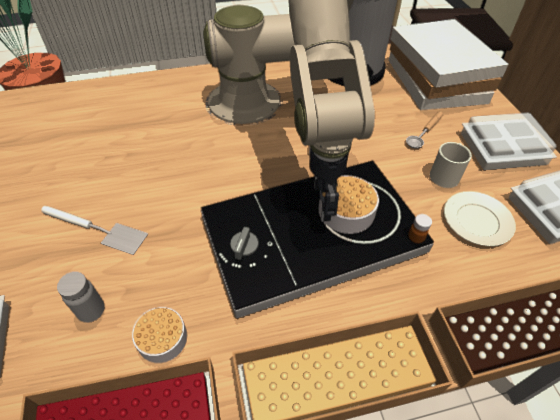

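View pics/t10.png

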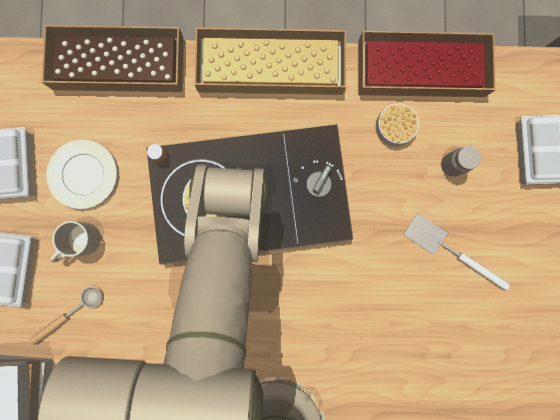

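The tin sits centred between the fingers and has moved into the ring's right part (scene about 350,200). I'll measure where its centre is relative to the TCP before the final push.

```bash
python3 - <<'E'
from push import *
w=grab('wrist');im=w['frame'].astype(int)
# rim points: white bright, low saturation, fit ellipse on manually bounded hull of warm+white blob
hsv=cv2.cvtColor(w['frame'],cv2.COLOR_RGB2HSV)
# horizontal extremes of rim by rows 100..140 & bottom point
pts=[]
for r in range(60,300,8):
    row=im[r];wh=np.where((row.min(1)>150)&(row.max(1)-row.min(1)<45))[0]
    print(r,wh[wh<283].max() if (wh<283).any() else None, wh[wh>283].min() if (wh>283).any() else None,end=' ; ')
E
```

```text
60 121 444 ; 68 118 447 ; 76 116 450 ; 84 113 452 ; 92 111 453 ; 100 110 455 ; 108 109 456 ; 116 108 457 ; 124 107 457 ; 132 108 457 ; 140 109 456 ; 148 110 456 ; 156 110 455 ; 164 111 453 ; 172 114 451 ; 180 116 449 ; 188 118 447 ; 196 122 443 ; 204 125 440 ; 212 128 436 ; 220 None 431 ; 228 None 426 ; 236 None 421 ; 244 None 414 ; 252 None 406 ; 260 None 399 ; 268 None 389 ; 276 None 378 ; 284 None 365 ; 292 None None ;
```

```bash
python3 - <<'E'
from push import *
w=grab('wrist')
px=[(121,60),(113,84),(109,108),(108,132),(110,156),(116,180),(125,204),(444,60),(452,84),(456,108),(457,132),(455,156),(449,180),(440,204),(426,228),(414,244),(389,268),(365,284)]
P=np.array([onz(w,p,.102)[:2] for p in px])
A=np.c_[2*P,np.ones(len(P))];x=np.linalg.lstsq(A,(P**2).sum(1),rcond=None)[0]
c=x[:2];r=np.sqrt(x[2]+c@c);print(c,r)
s=monitor.sense();print('tcp->tin along',(c-s['position'][:2])@u,'off',G-c)
E
```

```text
[0.54116118 0.14757638] 0.06089030064073555
tcp->tin along 0.05788767374052143 off [0.00313882 0.03202362]
```

```bash
python3 - <<'E'
from push import *
s=monitor.sense();p=s['position'][:2]+np.array([.0031,.0318])
h=env.movel([*p,.046],velocity=.05,guard=10)
s=monitor.sense();print(h,s['position'],s['contact_force'].round(1),s['clock'])
b=p-.05*u
env.movel([*b,.046],velocity=.1)
env.movel([*b,.22],velocity=.2)
grab('wrist','w11.png')
env.reach([.33,-.25,.25],Q)
t=grab('top','t11.png');sc=grab('scene','s11.png')
s=monitor.sense();print(s['position'],s['contact_force'].round(1),s['clock'])
a=cv2.imread('pics/t11.png');cv2.imwrite('pics/c_t11.png',cv2.resize(a[115:275,140:360],None,fx=3.6,fy=3.6,interpolation=cv2.INTER_CUBIC))
a=cv2.imread('pics/s11.png');cv2.imwrite('pics/c_s11.png',cv2.resize(a[155:315,195:440],None,fx=3.2,fy=3.2,interpolation=cv2.INTER_CUBIC))
E
```

```text
False [0.5367894  0.12217229 0.04600905] [ 0.6 -0.2  0.1] 24.0417
[ 0.3305216  -0.2495234   0.24988591] [-0.6  0.3 -0.7] 27.275
```

View pics/c_t11.png

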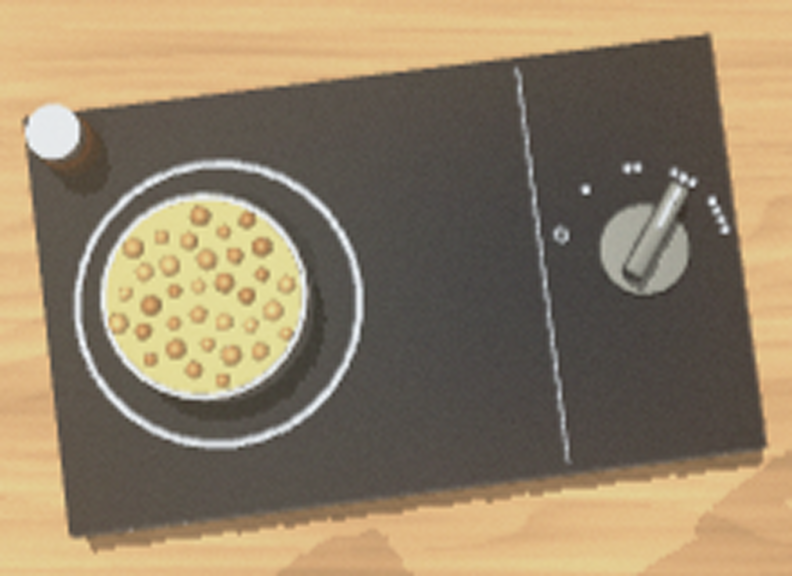

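View pics/c_s11.png

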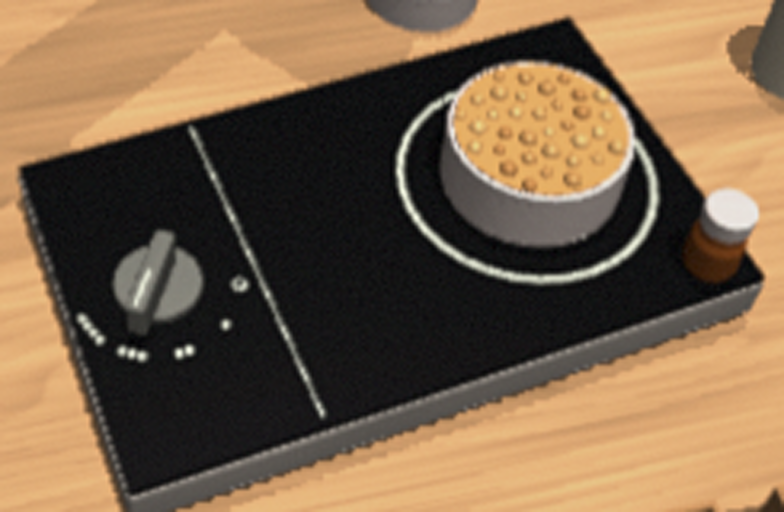

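```bash
python3 - <<'E'
from h import *
t=grab('top');s=grab('scene')
f=lambda x,y:(x/3.6-.36+140,y/3.6-.36+115)
g=lambda x,y:(x/3.2-.34+195,y/3.2-.34+155)
X,e=tri([(t,f(205,297)),(s,g(541,130))]);print('tin',X,e)
a=onz(t,f(205,297),.102);r=onz(t,f(219,303.5),.05);print(a,r,(a-r)[:2])
X,e=tri([(t,f(54,132)),(s,g(731,208))]);print('jar',X)
job.hand_in();print(monitor.sense()['clock'])
E
```

```text
tin [0.54290824 0.1815838  0.09960959] [0.0014276369774983946, 0.0014276369774982927]
[0.54218308 0.17987666 0.102     ] [0.54275012 0.17832242 0.05      ] [-0.00056703  0.00155424]
jar [0.64385485 0.27566689 0.11032722]
the job is handed in; nothing more can be done
the job is handed in; nothing more can be done
```

The selector now points at the three-dot mark, and the tin stands fully inside the ring. The job is handed in, at about 27 s of the 48 s.

**Selector:** I gripped it across the bar, turned it 72° clockwise from one dot to three dots, and let go. In the wrist, top and scene views the pointer lines up with the three-dot mark after release.

**Tin:** I slid it about 96 mm in two pushes with the open fingers, without gripping, lifting or tipping it. The top view puts its centre about 2 mm from the ring's centre, where 25 mm is allowed. Two-view triangulation gives the rim at z ≈ 0.100 m, the same as before the push, so the tin stands flat.

**Jar and gripper:** The jar sits at the same pixels as at the start. The gripper finished clear, raised at (0.33, -0.25, 0.25).

**What disagreed:** The real finger tips are about 23 mm above the reported TCP. Because of that, my first two grips closed on nothing just above the bar. I confirmed the offset with gentle guarded touches on the bar's top and the bare plate (about 6 N each) and corrected for it. The scene camera also differed from the top camera by a few millimetres in x, so I placed the grip from the wrist view.

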